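# Put the mixed-up components back in their own trays

### The arm

A 6-joint arm with a two-finger parallel gripper is mounted at the origin on the work surface. World frame = base frame: x ahead of the robot, y to its left, z up, the work surface at z = 0. Lengths are in m, angles in rad, forces in N, time in s.
With the tool pointing down it reaches from about 0.35 to 0.8 m from the base axis. Payload 7.3 kg.
Tool frame: the origin (TCP) lies between the finger pads; the fingertips stand 25 mm ahead of it and the grasp point (between the pads) lies 6 mm ahead of it (r.tip_extent is the distance from the TCP to the fingertips, in m); z points along the fingers, y is the line along which they close (so a half turn about z gives the same grasp; the last joint's range is limited). The gripper opens to 85 mm and grips with 20 to 120 N. Pads are 22 mm wide; open, the fingers measure 114 mm over their backs; the gripper's body (76 mm by 85 mm) begins 54 mm behind the grasp point. The pads swing forward as they close: fully open they stand 13 mm farther back than shut.
Start: joints at [1.127, 0.342, 1.524, -0, 1.275, -0.146], TCP at [0.154, 0.502, 0.256] pointing down, gripper open.
Joint ranges: [-2.53, 2.53], [-0.77, 2.02], [0.04, 2.7], [-1, 4.14], [0.28, 2.66], [-3.11, 3.11]. Speed limits (rad/s): [2.57, 2.57, 3.14, 3.14, 3.14, 3.14].

### API

Orientations are given as a unit quaternion [x, y, z, w].
In Python, from workcell import r, command_gripper, optics gives the robot as it stands. The module is installed in compiled form; this text tells all that it offers. Calls block until the motion is done:
- r.reach(position, orientation): joint-space move of the TCP to a pose.
- r.move_straight(position, orientation=None, speed=0.15, max_force=None): straight line of the TCP; orientation=None keeps the orientation; speed is the mean speed in m/s. With max_force (N) it stops when the force on the tool has changed by that much, and returns True; else False.
- r.movej(angles): joint-space move.
- command_gripper(opening, force=None): finger opening in m; force is the grip in N (None keeps the last); returns when the fingers have stopped.
- r.hold(seconds).
- r.solve_ik(position, orientation): joint angles nearest the present ones, or None.
- r.read_state(): the state.
- optics.get_image(name): name is "scene" or "top"; returns (picture, depth): 384x512x3 uint8, red, green, blue; 384x512 float32, m along the optical axis (not along the pixel's ray), 0 where there is no reading.
- optics.camera_model(name): a dict with "K" (3x3 intrinsics, pixels), "k1" (the pictures are not rectified: a ray, as slopes to the right and down, at radius r is drawn at 1 + k1 r^2 times it, then the intrinsics apply), "R" (3x3) and "t" (3): a world point X has camera coordinates R X + t. Camera axes: x right, y down, z forward; pixel columns grow to the right and rows downward; lengths in m; the calibration is good to about 2 mm. A picture is of the moment at which its call begins. camera_model takes no time and is no camera call.
A pose or a line that the arm cannot do raises r.PlanningError and nothing moves.
- r.finish_job(): hands the job in; it is judged then, once.
The state is a dict: "time_s": time; "joint_positions": joint angles; "dq": joint speeds; "tau": joint torques, N m; "eef_pos": TCP position; "eef_rot": TCP orientation; "contact_force": force on the tool from outside, world axes, zero at the start; "torque": the same for the moment, N m; "grip_width": finger opening in m; "grip_force": force on a finger pad.
Only numpy, scipy, OpenCV 4.12 (cv2) and the standard library are available. Lean on these libraries where they do the work, as an engineer would, in place of code of your own. Each camera call takes 0.05 s, during which the arm holds its last target. There are 200 camera calls.

### The job

After the practical the four components on the lab bench were put back into each other's trays. Put each one in the middle of its own tray: the ring choke in the large round dish, the can capacitor in the small round dish, the transformer in the square tray, and the heat sink in the oblong tray, lying lengthwise in it; the empty cork mat is free for parking a part meanwhile. Set every part down upright on its base without dropping it, and leave the multimeter where it is.

Things in the scene. Friction and masses are not known exactly. Their poses are not given: they have to be found in the camera images.
- choke: Ring choke: a copper ring with dark stripes, lying flat, outer diameter 54 mm, hole 26 mm, 28 mm high, about 150 g. Origin: centre of its underside; z up along the ring's axis. At the start it lies in the square tray or the oblong tray.
- capacitor: Can capacitor: upright black cylinder with a bright band and bright top, 36 mm diameter, 58 mm high, two 4 mm brass terminals on top, about 90 g. Origin: centre of its underside; z up along its axis. At the start it stands in the square tray or the oblong tray, the one without the choke.
- transformer: Small transformer: dark steel core 48 mm (x) by 24 mm (y) by 42 mm high, through a pale winding 30 mm (x) by 42 mm (y) from 5 to 37 mm up, on a foot plate 48 by 42 by 3 mm; about 280 g. The core's flat ends, 48 mm apart along its x axis, are the place to grip. Origin: centre of its underside; z up. At the start it stands in the large or the small round dish.
- heatsink: Finned aluminium heat sink, 34 mm wide (x), 60 mm long (y), 32 mm high, with five upright fins along its length (y) on a 6 mm base; about 110 g. Grip it across its width (x), on the outer fins. Origin: centre of its underside; z up. At the start it stands in the large or the small round dish, the one without the transformer.
- large_dish: Large round grey dish, outer diameter 112 mm, inner 104 mm: home of the ring choke. Fixed to the bench. Plastic, floor 3 mm thick, rim 4 mm thick and only 8 mm high above the bench. Origin: centre of its underside, on the bench; z up.
- small_dish: Small round grey dish, outer diameter 90 mm, inner 82 mm: home of the capacitor. Fixed to the bench. Plastic, floor 3 mm thick, rim 4 mm thick and only 8 mm high above the bench. Origin: centre of its underside, on the bench; z up.
- square_tray: Square grey tray, 96 by 96 mm outside, 88 mm inside: home of the transformer. Fixed to the bench. Plastic, floor 3 mm thick, rim 4 mm thick and only 8 mm high above the bench. Origin: centre of its underside, on the bench; z up.
- long_tray: Oblong grey tray, 76 mm (x) by 126 mm (y) outside, 68 by 118 mm inside; its y axis runs along its length: home of the heat sink. Fixed to the bench. Plastic, floor 3 mm thick, rim 4 mm thick and only 8 mm high above the bench. Origin: centre of its underside, on the bench; z up.
- mat: Square cork mat, 100 by 100 mm, 4 mm thick, fixed to the bench and empty at the start: a free spot for any one part. Origin: centre of its underside; z up.
- multimeter: Bystander: yellow hand-held multimeter lying on its back, 130 mm (x) by 72 mm (y), 40 mm high with its dial. Origin: centre of its underside. Not to be disturbed. It and the five places take six points on the bench in any arrangement, about 17 cm apart fore and aft and 23 cm sideways.
There are look-alikes about, which are no part of the job. Leave any blue look-alike of the heatsink alone. What is shaped like the choke but purple or turquoise is not meant.

How it is judged:
By the outcome, as a careful person would: the job done as asked, in the order asked, and still so for the second after the job is handed in, with the robot touching nothing.
It also fails if it takes over 128 s, if anything falls off the work surface, if the arm or the gripper's body presses on something with over 40 N, if the wrist force passes 120 N, or if a joint passes its speed limit or range.

## Working session

There is one attempt and no reset: what is moved stays moved. The work goes in short steps, each a Python script; the robot and the scene stay as the last script left them, time stands still between calls to the robot, and variables do not carry over. Pictures are saved under pics/ and viewed, at most 14 in all, crops included, and the job is handed in when it is done.

```bash
mkdir -p pics; python3 - <<'E'
from workcell import r,optics
import cv2,numpy as np
for n in("scene","top"):
    im,d=optics.get_image(n); c=optics.camera_model(n)
    cv2.imwrite(f"pics/{n}0.png",im[:,:,::-1]); np.savez(f"{n}0.npz",im=im,d=d)
    print(n,c["K"].round(1).tolist(),c["k1"],c["R"].round(4).tolist(),c["t"].round(4).tolist(),(-c["R"].T@c["t"]).round(3))
s=r.read_state();print(s["time_s"],s["eef_rot"],s["eef_pos"],s["contact_force"])
E
```

```text
scene [[396.4, 0.0, 256.9], [0.0, 396.4, 188.0], [0.0, 0.0, 1.0]] -0.07725996986906326 [[-0.3371, 0.9413, 0.0164], [0.7544, 0.2805, -0.5935], [-0.5633, -0.1877, -0.8047]] [0.2266, -0.3477, 1.2729] [1.056 0.123 0.814]
top [[485.3, 0.0, 257.1], [0.0, 485.3, 190.0], [0.0, 0.0, 1.0]] -0.18224698154467944 [[-0.0064, -0.9996, 0.0267], [-0.9854, 0.0017, -0.1703], [0.1702, -0.0274, -0.985]] [-0.0598, 0.5455, 1.1117] [ 0.348 -0.03   1.19 ]
0.1 [ 1.48363271e-01  9.88932696e-01 -6.51248379e-04 -1.93662925e-04] [0.15389866 0.50160437 0.25570005] [-0.05638791  0.304407   -0.47933288]
```

View pics/scene0.png

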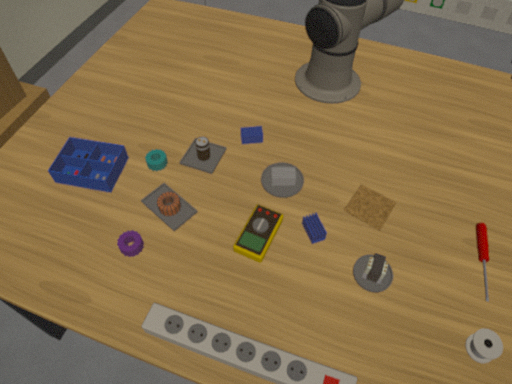

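View pics/top0.png

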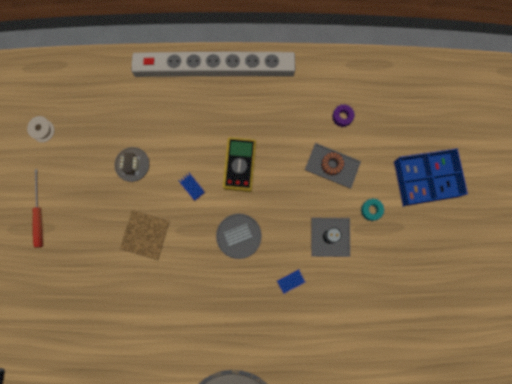

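The scene view has the choke in the oblong tray (168,203), the capacitor in the square tray (203,150), the heat sink in the large dish (282,178) and the transformer in the small dish (375,268). In the top view they are at (333,162), (333,236), (238,235) and (130,163), with the mat at (146,235).

- **Choke candidates (scene):** copper (168,203), turquoise (156,160), purple (130,243). The copper one lies in the tray and is the one meant.
- **Heat sink candidates (scene):** bare metal (282,178), blue (252,134), blue (314,228). The bare one in the dish is meant.

I'll confirm both in one enlarged crop.

```bash
python3 - <<'E'
import cv2,numpy as np
rows=[]
for n,cs in(("top",[(333,163),(332,237),(239,235),(131,164)]),("scene",[(168,204),(203,153),(282,179),(373,270)])):
    im=np.load(n+"0.npz")["im"][:,:,::-1]
    rows.append(np.hstack([cv2.resize(im[y-25:y+25,x-25:x+25],(200,200),interpolation=cv2.INTER_CUBIC) for x,y in cs]))
cv2.imwrite("pics/crops.png",np.vstack(rows))
from workcell import r
print(r.tip_extent)
for n,p in(("top",[(333,180),(332,250),(239,250),(240,230),(146,235),(220,290),(131,162)]),):
    z=np.load(n+"0.npz");print([(z["im"][y,x].tolist(),float(z["d"][y,x])) for x,y in p])
E
```

```text
0.025
[([82, 78, 74], 1.2067891359329224), ([82, 80, 81], 1.1791266202926636), ([83, 81, 80], 1.1770188808441162), ([111, 114, 112], 1.152705192565918), ([110, 86, 55], 1.1770992279052734), ([137, 111, 74], 1.166454553604126), ([70, 67, 56], 1.1651601791381836)]
```

View pics/crops.png

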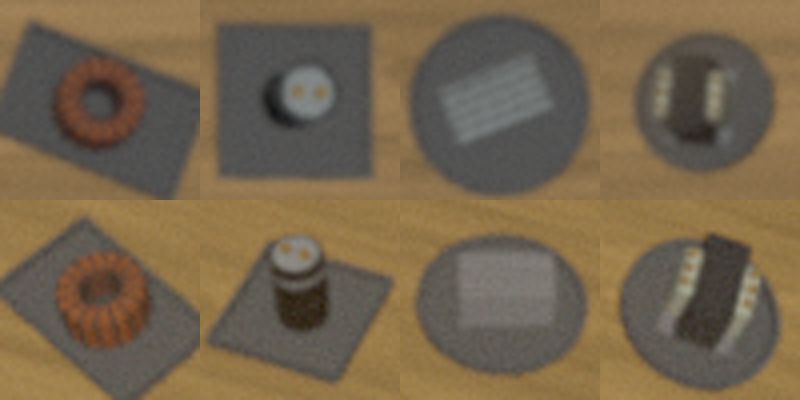

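Confirmed: copper ring in the oblong tray, bare finned heat sink in the large dish, transformer core running up and down the top image, capacitor with two brass terminals. Next I measure from both views.

```bash
cat > vis.py <<'E'
import cv2,numpy as np
from workcell import optics
C={n:optics.camera_model(n) for n in("scene","top")}
def rays(n,uv):
    c=C[n]; p=cv2.undistortPoints(np.float64(uv).reshape(-1,1,2),c["K"],np.array([c["k1"],0,0,0.])).reshape(-1,2)
    R=np.array(c["R"]); return -R.T@c["t"], np.c_[p,np.ones(len(p))]@R
def plane(n,uv,z):
    o,d=rays(n,uv); return o+d*((z-o[2])/d[:,2])[:,None]
def tri(uvt,uvs):   # two-view point, and miss distance
    o1,d1=rays("top",[uvt]);o2,d2=rays("scene",[uvs]);d1=d1[0];d2=d2[0]
    a=np.linalg.lstsq(np.c_[d1,-d2],o2-o1,rcond=None)[0]
    p,q=o1+a[0]*d1,o2+a[1]*d2; return (p+q)/2,np.linalg.norm(p-q)
def cloud(n,d):
    v,u=np.mgrid[:384,:512]; o,r=rays(n,np.c_[u.ravel(),v.ravel()])
    return (o+r*d.reshape(-1,1)).reshape(384,512,3)
def blob(m,near):   # contour containing / nearest to a pixel
    cs=cv2.findContours(m.astype(np.uint8),cv2.RETR_EXTERNAL,cv2.CHAIN_APPROX_NONE)[0]
    cs=[c for c in cs if cv2.contourArea(c)>15]
    return max(cs,key=lambda c:cv2.pointPolygonTest(c,tuple(map(float,near)),True))
def cen(c):
    m=cv2.moments(c);return np.array([m["m10"],m["m01"]])/m["m00"]
E
cat > meas.py <<'E'
from vis import *
PL=dict(long=((333,163),(168,204)),square=((332,237),(203,153)),large=((239,235),(282,179)),small=((131,164),(373,270)),mat=((146,235),(370,206)))
D={n:np.load(n+"0.npz") for n in("top","scene")}
W={n:cloud(n,D[n]["d"]) for n in D}
for k,(pt,ps) in PL.items():
    cs={}
    for n,p in(("top",pt),("scene",ps)):
        im=D[n]["im"]; lab=cv2.cvtColor(cv2.GaussianBlur(im,(3,3),0),cv2.COLOR_RGB2LAB).astype(int)
        m=(lab[...,2]<137)|(lab[...,1]>145) if k!="mat" else (lab[...,0]<(108 if n=="top" else 108))
        m=cv2.morphologyEx(m.astype(np.uint8),cv2.MORPH_OPEN,np.ones((3,3)))
        cs[n]=blob(m,p)
    P={n:plane(n,cs[n].reshape(-1,2),.008 if k!="mat" else .004)[:,:2].astype(np.float32)*1000 for n in cs}
    for n in cs:
        (cx,cy),(w,h),a=cv2.minAreaRect(P[n]); print(k,n,"area",cv2.contourArea(cs[n]),"rect c",round(cx,1),round(cy,1),"wh",round(w,1),round(h,1),"ang",round(a,1),"cen",cen(P[n].reshape(-1,1,2)).round(1))
    m=np.zeros((384,512),np.uint8); cv2.drawContours(m,[cs["top"]],-1,1,-1); z=W["top"][...,2][m>0]*1000
    print("   tri cen",tri(cen(cs["top"]),cen(cs["scene"]))[0].round(4),"z pct",np.percentile(z,[5,25,50,75,95]).round(1))
zz=W["top"][280:330,100:220,2]*1000;print("bench z top",np.median(zz),zz.std(),"scene",np.median(W["scene"][300:320,60:120,2])*1000)
E
python3 meas.py
```

```text
long top area 55.5 rect c 620.9 -255.0 wh 20.4 21.0 ang 88.0 cen [ 621.4 -254.7]
long scene area 642.0 rect c 616.9 -249.9 wh 123.2 71.7 ang 67.6 cen [ 622.4 -246.7]
   tri cen [ 0.6213 -0.2518  0.0012] z pct [ 0.3  3.7  6.2 16.  28.2]
square top area 1341.5 rect c 436.2 -242.6 wh 92.1 91.3 ang 89.3 cen [ 435.9 -242.2]
square scene area 808.0 rect c 438.1 -238.4 wh 92.0 92.4 ang 89.3 cen [ 439.2 -238. ]
   tri cen [ 0.4357 -0.2418  0.0014] z pct [ 1.1  3.4  5.4  8.8 63.9]
large top area 1478.0 rect c 440.1 -17.1 wh 104.8 104.9 ang 89.8 cen [439.5 -17. ]
large scene area 1019.5 rect c 443.0 -13.2 wh 103.9 103.9 ang 20.4 cen [441.9 -13.9]
   tri cen [ 0.4394 -0.0157  0.0023] z pct [ 1.4  3.9  6.2 10.4 37. ]
small top area 730.5 rect c 617.9 250.8 wh 82.4 79.8 ang 89.8 cen [617.4 248.7]
small scene area 850.5 rect c 621.6 254.1 wh 84.9 84.7 ang 25.3 cen [623.5 253.5]
   tri cen [ 0.6195  0.2533 -0.0026] z pct [ 1.6  4.6  7.8 42.1 48.3]
mat top area 1381.5 rect c 441.9 213.8 wh 100.4 98.9 ang 75.0 cen [441.1 214.7]
mat scene area 22.5 rect c 454.3 255.3 wh 10.6 21.6 ang 84.4 cen [453.9 255.1]
   tri cen [ 0.4418  0.2388 -0.0176] z pct [1.6 3.7 5.2 6.7 9.1]
bench z top 1.1845077883482213 78.09159133403722 scene -0.9670373164934465
```

```bash
cat > parts.py <<'E'
from vis import *
D={n:np.load(n+"0.npz") for n in("top","scene")}
W={n:cloud(n,D[n]["d"]) for n in D}
def lab(n,k=3): return cv2.cvtColor(cv2.GaussianBlur(D[n]["im"],(k,k),0),cv2.COLOR_RGB2LAB).astype(int)
L={n:lab(n) for n in D}
near=lambda p,r:np.hypot(*(np.mgrid[:384,:512][::-1]-np.array(p)[:,None,None]))<r
def rep(k,n,m,p,z):
    m=cv2.morphologyEx((m&near(p,32)).astype(np.uint8),cv2.MORPH_CLOSE,np.ones((3,3))); c=blob(m,p)
    X=plane(n,c.reshape(-1,2),z)[:,:2].astype(np.float32)*1000; R=cv2.minAreaRect(X)
    print(k,n,"px",cen(c).round(1),"A",cv2.contourArea(c),"rect",np.round(R[0],1),np.round(R[1],1),round(R[2],1),"cen",cen(X.reshape(-1,1,2)).round(1)); return cen(c)
print("scene L mat",L["scene"][206,370],"wood",L["scene"][206,330],L["scene"][185,400],L["scene"][235,390])
T=lambda a,b:print("   tri",[np.round(v*1000,1) for v in tri(a,b)])
g={n:(L[n][...,2]<137)|(L[n][...,1]>139) for n in D}
T(rep("longtray","top",g["top"],(333,163),.008),rep("longtray","scene",g["scene"],(168,204),.008))
m={n:L[n][...,0]<t for n,t in(("top",108),("scene",int((L["scene"][206,370][0]+L["scene"][206,330][0])/2)))}
T(rep("mat","top",m["top"],(146,235),.004),rep("mat","scene",m["scene"],(370,206),.004))
c={n:L[n][...,1]>141 for n in D}
T(rep("choke","top",c["top"],(333,163),.020),rep("choke","scene",c["scene"],(168,204),.020))
b={n:L[n][...,0]>t for n,t in(("top",115),("scene",140))}
T(rep("captop","top",b["top"]&near((333,236),9)&(L["top"][...,2]<150),(333,236),.061),rep("captop","scene",(L["scene"][...,0]>120)&near((203,141),10)&(L["scene"][...,2]<142),(202,142),.061))
h={"top":(L["top"][...,0]>98)&near((239,235),18),"scene":(L["scene"][...,0]>112)&near((282,179),17)}
T(rep("sink","top",h["top"],(238,234),.035),rep("sink","scene",h["scene"],(283,177),.035))
for n in D: print(n,"L sink/dish/captop",[int(L[n][y,x,0]) for x,y in ({"top":[(238,234),(239,250),(334,235)],"scene":[(283,176),(282,192),(202,140)]}[n])])
# height-map clouds (top-view depth): points near the top face of each part
for k,p,r_,lo,hi in(("choke",(333,163),16,.024,.045),("cap",(333,236),14,.05,.08),("sink",(239,235),18,.025,.05),("trafo",(130,163),14,.034,.06),("core",(130,163),14,.034,.06)):
    for n in("top","scene"):
        q=p if n=="top" else dict(choke=(168,204),cap=(203,146),sink=(282,178),trafo=(375,268),core=(375,268))[k]
        s=near(q,r_+4)&(W[n][...,2]>lo)&(W[n][...,2]<hi)
        if k=="core": s&=(L[n][...,0]<85)
        X=W[n][s]*1000; R=cv2.minAreaRect(X[:,:2].astype(np.float32)); e=np.linalg.eigh(np.cov(X[:,:2].T))[1][:,1]
        print(k,n,len(X),"med",np.median(X,0).round(1),"mean",X.mean(0).round(1),"rect",np.round(R[0],1),np.round(R[1],1),round(R[2],1),"pca",round(np.degrees(np.arctan2(e[1],e[0])),1))
E
python3 parts.py
```

```text
scene L mat [112 135 158] wood [133 133 160] [135 133 159] [135 134 159]
longtray top px [332.5 165.4] A 1293.5 rect [ 615.3 -253.8] [122.9  74.2] 67.4 cen [ 614.8 -253.6]
longtray scene px [168.7 206.3] A 1159.0 rect [ 616.8 -249.8] [123.2  71.8] 67.8 cen [ 617.3 -249.7]
   tri [array([ 615.4, -252.9,    1.3]), np.float64(3.5)]
mat top px [144.5 234.7] A 1460.5 rect [441.9 213.8] [100.4  99. ] 75.0 cen [442.3 214. ]
mat scene px [369.6 207.2] A 1264.5 rect [444.4 215.4] [102.  101.7] 74.5 cen [444.7 216.1]
   tri [array([442.4, 216. ,  -1.9]), np.float64(2.1)]
choke top px [332.8 162.6] A 249.0 rect [ 620.  -252.2] [45.8 45.9] 43.7 cen [ 619.  -252.3]
choke scene px [168.2 202.8] A 315.0 rect [ 618.3 -249.2] [61.4 49.9] 20.5 cen [ 616.1 -248.8]
   tri [array([ 617.8, -250. ,   21.5]), np.float64(4.2)]
captop top px [333.6 234.6] A 96.0 rect [ 436.6 -240.5] [26.3 25.9] 89.4 cen [ 436.4 -240.8]
captop scene px [201.9 140.7] A 55.0 rect [ 433.9 -237.5] [24.8 25.9] 20.4 cen [ 434.5 -237.5]
   tri [array([ 435.7, -238.8,   62.1]), np.float64(3.6)]
sink top px [237.5 234.4] A 386.5 rect [
[... 692 characters left out ...]
ct [ 436.9 -236.6] [35.7 30.7] 22.1 pca -167.5
sink top 208 med [441.3 -16.3  36. ] mean [441.5 -15.9  35.3] rect [441.4 -16.1] [34.3 60. ] 21.4 pca 111.7
sink scene 289 med [442.  -12.9  31.8] mean [441.9 -13.   31.4] rect [441.3 -13.2] [36.4 60.3] 22.3 pca 109.2
trafo top 291 med [614.7 251.4  44.8] mean [615.  251.2  44.4] rect [615.3 252.4] [42.2 49.4] 83.2 pca 179.4
trafo scene 372 med [618.8 253.9  42.9] mean [618.5 254.2  42. ] rect [616.2 254.9] [43.5 49.4] 85.7 pca 179.1
core top 173 med [613.1 252.   46.2] mean [614.2 251.9  45.7] rect [615.4 252.3] [22.5 50.1] 87.2 pca 177.7
core scene 214 med [620.  254.4  43.7] mean [619.4 254.3  43.2] rect [617. 254.] [22.8 47.8] 86.7 pca 176.3
```

```bash
cat > arm.py <<'E'
import numpy as np
from scipy.spatial.transform import Rotation as Ro
from workcell import r,command_gripper
UP=0.19
def quat(deg):
    a=np.radians(deg);y=np.array([np.cos(a),np.sin(a),0]);z=np.array([0,0,-1.])
    return Ro.from_matrix(np.c_[np.cross(y,z),y,z]).as_quat()
def over(xy,deg):   # go above a point, the finger line at deg (mod 180)
    q0=np.array(r.read_state()["joint_positions"]);best=None
    for d in(deg,deg+180):
        q=r.solve_ik([*xy,UP],quat(d))
        if q is not None:
            c=np.abs(np.array(q)-q0).max()+(5 if abs(q[5])>2.9 else 0)
            if best is None or c<best[0]: best=(c,quat(d))
    r.reach([*xy,UP],best[1])
def pick(xy,deg,tip,opening,force=40):
    command_gripper(opening); over(xy,deg)
    z=tip+r.tip_extent
    r.move_straight([*xy,z+.03],speed=.25)
    hit=r.move_straight([*xy,z],speed=.06,max_force=8)
    command_gripper(0,force); s=r.read_state()
    print("pick hit",hit,"z",s["eef_pos"][2].round(4),"w",round(s["grip_width"],4),"F",round(s["grip_force"],1),"t",round(s["time_s"],1))
    zg=s["eef_pos"][2]
    r.move_straight([*xy,UP],speed=.2); print("  lifted w",round(r.read_state()["grip_width"],4))
    return zg
def place(xy,deg,zg,dz=0.):
    over(xy,deg); w=r.read_state()["grip_width"]
    r.move_straight([*xy,zg+dz+.012],speed=.2); r.hold(.2)
    hit=r.move_straight([*xy,zg+dz-.004],speed=.02,max_force=4)
    s=r.read_state();print("place hit",hit,"dz",round((s["eef_pos"][2]-zg-dz)*1000,1),"w",round(w,4),"Fz",s["contact_force"].round(1))
    command_gripper(w+.010); r.move_straight([*xy,UP],speed=.2)
    print("  t",round(r.read_state()["time_s"],1))
E
python3 - <<'E'
from arm import *
zg=pick((.4413,-.0147),21.8,.011,.056)
place((.443,.2148),-15,zg,.001)
from vis import *
for n in("scene","top"):
    im,d=optics.get_image(n); cv2.imwrite(f"pics/{n}1.png",im[:,:,::-1]); np.savez(f"{n}1.npz",im=im,d=d)
E
```

```text
pick hit False z 0.0364 w 0.0328 F 40.6 t 4.3
  lifted w 0.0336
place hit True dz 0.0 w 0.0331 Fz [-0.8 -0.9  4.6]
  t 9.1
```

View pics/scene1.png

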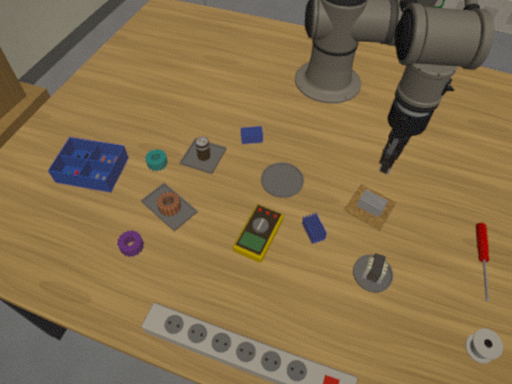

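```bash
cat > look.py <<'E'
from vis import *
def snap(tag):
    for n in("scene","top"):
        im,d=optics.get_image(n); cv2.imwrite(f"pics/{n}{tag}.png",im[:,:,::-1]); np.savez(f"{n}{tag}.npz",im=im,d=d)
def part(tag,xy,lo,rad=.05):   # raised points near xy, in both views
    for n in("scene","top"):
        W=cloud(n,np.load(f"{n}{tag}.npz")["d"]); s=(np.hypot(W[...,0]-xy[0],W[...,1]-xy[1])<rad)&(W[...,2]>lo)&(W[...,2]<.09)
        if s.sum()<30: print(n,"hidden",s.sum());continue
        X=W[s]*1000;R=cv2.minAreaRect(X[:,:2].astype(np.float32));e=np.linalg.eigh(np.cov(X[:,:2].T))[1][:,1]
        print(n,len(X),"rect",np.round(R[0],1),np.round(R[1],1),round(R[2],1),"topz",np.percentile(X[:,2],[50,90]).round(1),"pca",round(np.degrees(np.arctan2(e[1],e[0])),1))
E
python3 - <<'E'
from look import *
part(1,(.443,.2148),.025)
E
```

```text
scene 325 rect [444.  217.1] [58.5 36.3] 74.1 topz [33.6 36.8] pca 76.9
top 176 rect [444.4 214. ] [60.3 34.7] 75.8 topz [37.2 39.6] pca 79.4
```

The heat sink stands on the mat at scene pixel (371,205), and the large dish at (282,179) is empty. Next is the choke, then the heat sink into its tray.

```bash
python3 - <<'E'
from arm import *
zg=pick((.6155,-.2485),67.6,.007,.072)
place((.4412,-.0155),67.6,zg)
zg=pick((.4442,.2155),-15,.012,.056)
place((.616,-.2518),-22.4,zg,-.001)
from look import *
snap(2); part(2,(.4412,-.0155),.02); part(2,(.616,-.2518),.02)
E
```

```text
pick hit False z 0.0328 w 0.0518 F 42.9 t 13.0
  lifted w 0.0517
place hit True dz -0.1 w 0.052 Fz [-1.5  0.9  6.6]
  t 17.9
pick hit False z 0.0374 w 0.0333 F 41.2 t 20.9
  lifted w 0.0332
place hit True dz 0.1 w 0.0336 Fz [ 0.1 -0.   4.4]
  t 26.5
scene 291 rect [445.3 -14.3] [53.3 54.9] 10.4 topz [28.7 31. ] pca -167.0
top hidden 16
scene 323 rect [ 616.4 -249.2] [64.  34.6] 67.4 topz [30.8 34.8] pca 67.4
top hidden 0
```

View pics/scene2.png

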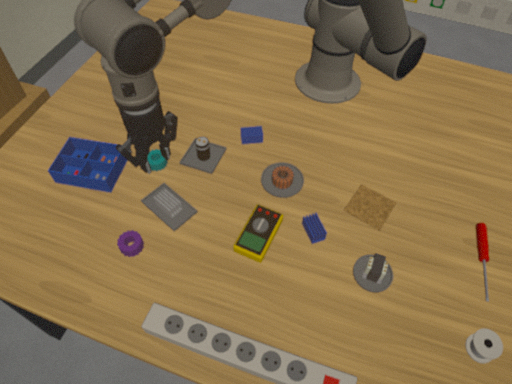

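The choke is in the large dish (282,178) and the heat sink lies lengthwise in the oblong tray (170,206). Next are the transformer and the capacitor.

```bash
python3 - <<'E'
from arm import *
from look import *
zg=pick((.6158,.2535),177.5,.011,.064)
place((.443,.2148),165,zg,.001)
zc=pick((.4369,-.238),0,.014,.056,30)
snap(3); part(3,(.443,.2148),.03)
place((.6198,.2522),177.5,zc)
zg=pick((.443,.2148),165,.012,.064)
place((.4372,-.2405),-.7,zg,-.001)
over((.40,.25),0)
snap(4)
for p in((.4412,-.0155,.02),(.616,-.2518,.02),(.4372,-.2405,.03),(.6198,.2522,.04)): part(4,p[:2],p[2])
E
```

```text
pick hit False z 0.0365 w 0.0474 F 43.3 t 30.3
  lifted w 0.0473
place hit True dz -0.1 w 0.0476 Fz [-1.  -0.6  4.9]
  t 34.8
pick hit False z 0.0394 w 0.0354 F 29.9 t 38.3
  lifted w 0.0355
scene 263 rect [444.4 216. ] [40.  49.3] 73.5 topz [43.7 46.4] pca 163.4
top 325 rect [444.2 213.7] [43.8 48.7] 76.0 topz [46.1 49.2] pca 161.1
place hit True dz 0.0 w 0.035 Fz [ 0.1 -0.   4.1]
  t 44.0
pick hit False z 0.0374 w 0.0475 F 42.6 t 46.6
  lifted w 0.048
place hit True dz -0.0 w 0.0474 Fz [-0.5  0.7  4.7]
  t 52.1
scene 287 rect [443.8 -14.6] [51.7 55.6] 20.7 topz [28.9 31. ] pca -176.6
top 342 rect [442.9 -17.4] [53.4 53.7] 34.4 topz [32.3 35.3] pca -163.8
scene 323 rect [ 616.2 -249. ] [62.5 34.2] 67.9 topz [30.7 34.9] pca 67.7
top 359 rect [ 616.4 -251.5] [60.9 35.3] 67.6 topz [33.1 38.1] pca 67.2
scene 216 rect [ 439.3 -237. ] [50.  38.4] 0.5 topz [41.4 44.5] pca 177.5
top 321 rect [ 439.1 -239.4] [42.5 48.2] 88.7 topz [45.  48.7] pca 179.3
scene 286 rect [621.6 251.1] [34.7 37.4] 19.5 topz [59.8 62.5] pca 143.9
top 198 rect [620.4 248.7] [34.8 34.9] 62.3 topz [62.7 65.9] pca -150.0
```

View pics/top4.png

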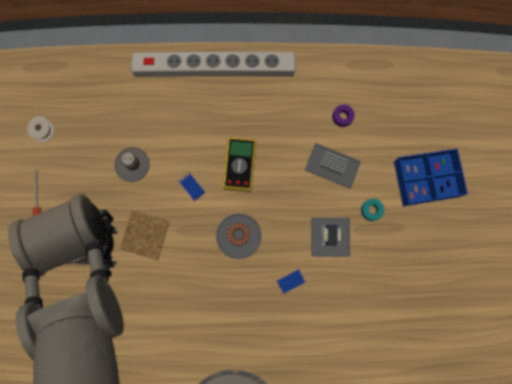

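View pics/scene4.png

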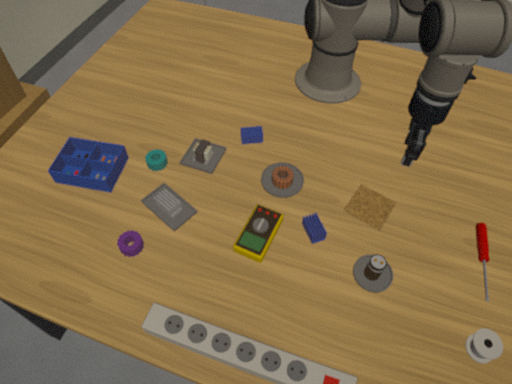

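All four parts look home: top view choke (238,235), heat sink (333,163), transformer (332,236), capacitor (130,162). I'll remeasure the tray centres on these pictures to check the centring.

```bash
python3 - <<'E'
from look import *
PL=dict(long=((333,165),(168,206),.012),square=((332,237),(203,153),.0),large=((239,236),(282,179),0),small=((131,164),(373,272),0))
for k,(pt,ps,_) in PL.items():
  for n,p in(("top",pt),("scene",ps)):
    acc=[]
    for t in("0","4") if k!="large" else "01234"[:5]:
      im=np.load(f"{n}{t}.npz")["im"]; lab=cv2.cvtColor(cv2.GaussianBlur(im,(3,3),0),cv2.COLOR_RGB2LAB).astype(int)
      m=((lab[...,2]<139)|(lab[...,1]>139)).astype(np.uint8)
      m=cv2.morphologyEx(m,cv2.MORPH_OPEN,np.ones((3,3)));m=cv2.morphologyEx(m,cv2.MORPH_CLOSE,np.ones((5,5)))
      X=plane(n,cv2.convexHull(blob(m,p)).reshape(-1,2),.007)[:,:2].astype(np.float32)*1000
      R=cv2.minAreaRect(X);acc.append(np.round([*R[0],*R[1],R[2],*cv2.minEnclosingCircle(X)[0]],1).tolist())
    print(k,n,acc)
E
```

```text
long top [[615.3, -253.8, 124.5, 75.2, 67.8, 614.9, -253.5], [615.6, -254.0, 123.8, 75.4, 66.9, 614.9, -253.5]]
long scene [[616.5, -250.6, 124.5, 73.6, 67.3, 615.8, -249.9], [616.2, -250.5, 124.5, 73.8, 67.4, 615.8, -249.9]]
square top [[436.3, -242.2, 95.7, 91.4, 89.3, 435.9, -242.6], [436.3, -242.2, 95.7, 91.4, 89.3, 436.0, -243.0]]
square scene [[430.3, -238.3, 93.3, 108.6, 88.3, 434.4, -238.0], [436.6, -238.7, 92.9, 95.9, 88.3, 438.9, -238.0]]
large top [[438.9, -17.1, 105.0, 107.4, 89.9, 439.4, -17.1], [440.1, -17.1, 105.0, 105.0, 89.8, 439.5, -16.9], [441.4, -137.9, 585.4, 1083.2, 49.4, 451.5, -125.5], [440.1, -17.1, 105.0, 105.0, 89.8, 439.4, -16.8], [438.9, -17.1, 105.0, 107.4, 89.9, 439.4, -17.0]]
large scene [[440.6, -13.8, 107.8, 103.9, 19.3, 440.9, -13.1], [440.7, -13.9, 107.8, 103.7, 19.3, 441.0, -13.6], [440.7, -13.9, 107.8, 103.7, 19.3, 441.2, -14.6], [440.6, -14.0, 107.5, 104.1, 20.4, 441.0, -14.1], [440.6, -13.8, 107.5, 104.3, 20.4, 441.1, -15.1]]
small top [[619.4, 252.1, 85.0, 82.5, 89.8, 619.1, 251.6], [619.4, 252.2, 85.1, 82.5, 89.8, 619.0, 251.9]]
small scene [[620.4, 253.9, 86.4, 85.0, 19.7, 617.5, 255.5], [620.0, 253.6, 85.4, 85.8, 46.5, 618.0, 255.6]]
```

Every part is upright and within about 3.5 mm of its tray centre. The multimeter shows no movement (top view (239,165)), and the arm is clear. Handing in.

```bash
python3 -c "
from workcell import r
print(r.finish_job(), r.read_state()['time_s'])"
```

```text
the job is handed in; nothing more can be done
the job is handed in; nothing more can be done
```

The job is handed in after about 55 s of robot time: all four parts stand upright in their own trays, within about 3.5 mm of centre by camera measurement, the heat sink lies lengthwise, and the multimeter was not touched; no verdict was returned.

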